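# Clip a hand tool's snap hook onto a sprung balancer eye

## Robot

A 7-joint arm with a two-finger parallel gripper is mounted at the origin on the work surface. World frame = base frame: x ahead of the robot, y to its left, z up, the work surface at z = 0. Lengths are in mm, angles in rad, forces in N, time in s.
With the tool pointing down it reaches from about 400 to 850 mm from the base axis. Payload 10.4 kg.
Tool frame: the origin (TCP) lies midway between the tips of the shut fingers; the grasp point (between the pads) lies 19 mm behind it; z points along the fingers, y is the line along which they close (so a half turn about z gives the same grasp; the last joint's range is limited). The gripper opens to 85 mm and grips with 20 to 120 N. Pads are 22 mm wide; open, the fingers measure 114 mm over their backs; the gripper's body (76 mm by 85 mm) begins 54 mm behind the grasp point. The pads swing forward as they close: fully open they stand 13 mm farther back than shut.
Start: joints at [-1.3, 0.332, -0.065, 1.46, 0.022, 1.35, -0.088], TCP at [180.981, 598.245, 231.338] pointing down, gripper open.
Joint ranges: [-2.6, 2.6], [-0.5, 2.12], [-1.47, 1.34], [0.16, 2.42], [-1.27, 4.41], [0.06, 2.06], [-2.6, 2.6]. Speed limits (rad/s): [2.22, 2.22, 2.79, 2.79, 3.14, 3.14, 3.14].

## Interface

Orientations are given as a unit quaternion [x, y, z, w].
In Python, from plant import ctrl, viewer gives the robot as it stands.
- The arm moves only by the tool arm_command, never from a script. Its argument "commands" is a list of rows, each a list of 5 numbers: the opening, from 0 (shut) to 1 (fully open), then the shift along the tool's x, y, z in units of 40 mm (1.0 is 40 mm), then the turn about the tool's z in units of 8 degrees (1.0 is 8 degrees). A call has 1 to 20 rows; each row shifts and turns the commanded pose from where the row before left it, along the tool's axes as they then stand; what a row does not reach is not made up. A row lasts 1/8 s, in which the tool goes at most 62.5 mm and 10.7 degrees, less where a joint would pass 70% of its speed; a pose out of reach is approached as far as the arm can. A call is refused whole if a number of a shift passes 1 or a number of a turn 1, either way. A call with a gripper value outside its range is refused whole. The fingers move at their own pace and stop on an object; the grip force is fixed at half the most. Time passes only in rows, so rows that do not move let the fingers close. It gives the time, the measured TCP pose, the force, the opening and the grip force at its end, in the units of the state.
- ctrl.get_obs(): the state, without advancing time (a new reading comes with each control period).
- viewer.grab_frame(name): name is "side" or "top"; returns a dict with "image" (384x512x3 uint8, blue, green, red), "vertical_fov" (degrees; the focal length in pixels is half the picture's height over the tangent of half this angle, whatever the lens; pixels are square), "cx", "cy" (the principal point, pixels), "k1" (the pictures are not rectified: a ray, as slopes to the right and down, at radius r is drawn at 1 + k1 r^2 times it, then the intrinsics apply), "T" (4x4, takes a point from camera to world coordinates). Camera axes: x right, y down, z forward; pixel columns grow to the right and rows downward; lengths in mm; the calibration is good to about 2 mm. A picture is of the moment at which its call begins. There is no depth.
- ctrl.close_job(): hands the job in; it is judged then, once.
Trained networks look in the newest picture that a camera, given by its name, has taken for a name from the list of things; names that differ only in an ending like _2 or _b are one class to them, and where a whole thing is asked for, a point or a joint stands for the part that bears it (a point fixed in the world has none). Each returns a list of dicts, best first, with "confidence" (0 to 1); they miss things now and then, are a little off and sometimes report something else, mostly with a low value. They report only what shows in the picture. A call takes as long as a camera call.
- viewer.search_frame(target, camera): "xyz" ([x, y, z] in mm, in world coordinates, good to about 4 mm: the middle of the surface that is visible of it).
- viewer.outline_of(target, camera): "region" (384x512 bool, what is visible of it).
- viewer.landmark_of(target, camera): "xyz" ([x, y, z] in mm, in world coordinates, good to about 4 mm: a listed point, or the origin of a listed thing).
The state is a dict: "clock": time; "q": joint angles; "qd": joint speeds; "effort": joint torques, N m; "ee_pos": TCP position; "tool_rot": TCP orientation; "force": force on the tool from outside, world axes, zero at the start; "torque": the same for the moment, N m; "finger_gap": opening from 0.0 (shut) to 1.0 (fully open); "gripper_force": force on a finger pad.
Only numpy, scipy, OpenCV 4.12 (cv2) and the standard library are available. Lean on these libraries where they do the work, as an engineer would, in place of code of your own. Each camera call takes 0.05 s, during which the arm holds its last target. There are 200 camera calls.

## Task

Lift the flap-wheel hand tool out of its wooden parking block and push its snap hook down over the end bar of the eye on the sprung arm of the blue post until the gate flicks shut with the bar inside, pressing with no more than 20 N. Then let the arm settle until it just carries the tool's weight, and let go so gently that the tool neither drops nor springs up but hangs still. Leave the other things on the bench alone.

Things in the scene. Friction and masses are not known exactly. Their poses are not given: they have to be found in the camera images.
- handtool: Upright hand tool, 210 mm tall, 0.28 to 0.74 kg, standing in the parking block. Origin: centre of its underside, z up. From below: dark red flap wheel, diameter 44 mm, 25 mm high; grey body, diameter 34 mm, up to z 98 mm; a flat steel snap hook, 10 mm thick in y, in the x-z plane; a flat grip tab on top. Hook spine on the -x side (inner face x -19 mm).
- grip_tab (a point): Grasp point in the dark grip tab (12 mm thick in y, 26 mm wide in x, tool z 171 to 210 mm), on the tool's axis at z 192 mm; axes as the tool.
- hook_seat (a point): Where the centre of a seated 8 mm bar lies, under the hook's roof, on the tool's axis at tool z 159 mm; axes as the tool. The roof's underside is at z 163 mm.
- nose_tip (a point): Rounded lower tip of the hook's nose, at tool x +13, z 133 mm; the nose comes down from the roof on the +x side, inner face x +9, outer +17 mm. Below it the +x side is open: a 27 mm gap down to the hook's shoulder (top z 106 mm, reaching to x +8 mm), by which a bar gets in under the gate.
- gatebar (a joint): Sprung gate, 0 rad shut, up to 1.35 rad swung up; shuts by itself. Shut it lies level at tool z 135 mm, from its pivot at x -17 mm by the spine to a free end at x +3 mm. A bar rising in the throat on the tool's axis swings it up to about 0.5 to 0.8 rad, passes between its free end and the nose and gets above it, and the gate flicks shut below; past that the bar has about 7 mm to its seat.
- block: Fixed plywood parking block 85 x 85 x 30 mm, origin at the centre of its underside. A 48 mm hole 20 mm deep in its top holds the flap wheel loosely; lift straight up.
- stand: Fixed blue post, 32 mm square and 273 mm high on a 130 x 120 mm foot; origin under the post at the bench. A spring holds a carriage up against a stop near the post's top; its level arm points along the stand's -x to the eye. Under load carriage and eye sink straight down against spring and damper, by an amount to be felt, up to a hard stop 45 mm down; freed, they rise again.
- eye_bar (a point): Middle of the straight end bar of the D-shaped steel eye at the arm's tip: rod 8 mm thick, bar 48 mm long along the point's y, 170 mm from the stand's origin along -x, 245 mm above the bench at rest. The eye is level; its hole, 40 to 55 mm long, begins on the +x side of the bar (towards the post). The tool hangs with spine on the -x side, nose in the hole, tool x along point x.
- tube: Bystander: square steel tube offcut 40 x 40 x 90 mm.
- wheel: Bystander: spare flap wheel 60 mm diameter, 30 mm high.
- wrench: Bystander: wrench.
- driver: Bystander: screwdriver.
- oil: Bystander: grey can 56 mm diameter, 120 mm high.

How it is judged (in metres and radians):
On the way, in this order (a step that is already met when the one before it is completed fails the run):
1. the hand tool is lifted clear of the parking block (z of handtool in the frame of block above 0.05 m), for 0.1 s.
2. the eye's bar presses the gate open (value of joint gatebar above 0.4 rad and distance between hook_seat and eye_bar below 0.035 m and contact force between handtool and stand above 1 N), for 0.03 s.
3. the gate has flicked shut with the bar inside the hook (value of joint gatebar below 0.15 rad and distance between hook_seat and eye_bar below 0.02 m), for 0.2 s.
At the end, for the whole second after the job is handed in: The tool hangs from the eye: gate shut (below 0.15 rad), hook seat within 20 mm of the middle of the eye's bar, tool upright within 0.3 rad, clear of the bench, its weight on the eye (over 1.5 N), hanging still (below 0.06 m/s) (all of step 3 and angle between handtool's own z axis and vertical below 0.3 rad and height (world z) of handtool above 0.015 m and contact force between handtool and stand above 1.5 N and linear speed of handtool below 0.06 m/s); the robot touches nothing.
It fails at once if the tool and the balancer press on each other with more than 24 N (contact force between handtool and stand above 24 N).
It fails at once if once the fingers are off it, the hooked tool drops or springs (moves faster than 0.045 m/s with the bar inside the shut gate) (value of joint gatebar below 0.15 rad and distance between hook_seat and eye_bar below 0.02 m and linear speed of handtool above 0.045 m/s and contact force between the fingers and handtool below 0.2 N).
It fails at once if a bystander is moved by more than 30 mm (distance of any of tube, wheel, wrench, driver, oil from where it was at the start of the episode above 0.03 m).
It also fails if it takes over 69 s, if anything falls off the work surface, if the arm or the gripper's body presses on something with over 40 N, if the wrist force passes 120 N, or if a joint passes its speed limit or range.

## Working session

There is one attempt and no reset: what is moved stays moved. The work goes in short steps, Python scripts to look and compute and a tool call to move; the robot and the scene stay as the last step left them, time stands still between calls to the robot, and variables do not carry over. Pictures are saved under pics/ and viewed, at most 10 in all, crops included, and the job is handed in when it is done.

Besides the shell and the picture viewer there is one more tool, called in YAML: its name, and indented under it one key for each argument. arm_command: Moves the arm, as the interface text tells. Its arguments: {"type":"object","properties":{"commands":{"type":"array","items":{"type":"array","items":{"type":"number"}}}},"required":["commands"]}

```bash
mkdir -p pics; cat > h.py <<'E'
import numpy as np, cv2
from plant import ctrl, viewer
def proj(f,p):
    T=np.array(f["T"]);c=np.linalg.inv(T)@np.append(p,1);s=c[:2]/c[2]
    F=192/np.tan(np.radians(f["vertical_fov"])/2);s=s*(1+f["k1"]*(s@s))
    return s*F+[f["cx"],f["cy"]]
def ray(f,uv):
    F=192/np.tan(np.radians(f["vertical_fov"])/2)
    K=np.array([[F,0,f["cx"]],[0,F,f["cy"]],[0,0,1]])
    d=(np.array(uv,float)-[f["cx"],f["cy"]])/F;s=d.copy()
    for _ in range(20): s=d/(1+f["k1"]*(s@s))
    T=np.array(f["T"]);v=T[:3,:3]@np.append(s,1);return T[:3,3],v/np.linalg.norm(v)
def atz(f,uv,z):
    o,v=ray(f,uv);return o+v*(z-o[2])/v[2]
def tri(f1,a,f2,b):
    o1,v1=ray(f1,a);o2,v2=ray(f2,b)
    t=np.linalg.lstsq(np.c_[v1,-v2],o2-o1,rcond=None)[0]
    p,q=o1+v1*t[0],o2+v2*t[1];return (p+q)/2,np.linalg.norm(p-q)
E
python3 - <<'E'
from h import *
np.set_printoptions(precision=1,suppress=True)
o=ctrl.get_obs();print({k:np.round(v,3) for k,v in o.items()})
ims=[]
for c in("side","top"):
    f=viewer.grab_frame(c);cv2.imwrite(f"pics/{c}0.png",cv2.resize(f["image"],(800,600),interpolation=cv2.INTER_CUBIC))
    print(c,f["vertical_fov"],f["cx"],f["cy"],f["k1"]);print(np.array(f["T"]))
    for n in("handtool","grip_tab","hook_seat","nose_tip","block","stand","eye_bar","tube","wheel","wrench","driver","oil"):
        for r in viewer.landmark_of(n,c)[:2]: print(c,n,np.array(r["xyz"]),round(r["confidence"],2),proj(f,r["xyz"]))
E
```

```text
{'clock': np.float64(0.0), 'q': array([-1.3,  0.3, -0.1,  1.5,  0. ,  1.4, -0.1]), 'qd': array([-0.,  0.,  0., -0.,  0., -0., -0.]), 'effort': array([  0. , -62.5,   0. , -39.2,   0. ,   0. ,   0. ]), 'ee_pos': array([180.9, 597.9, 230.5]), 'tool_rot': array([ 0.1,  1. , -0. , -0. ]), 'force': array([ 0.2, -0.6, -0.3]), 'torque': array([ 0.1, -0.1,  0. ]), 'gripper_force': np.float64(0.0), 'finger_gap': np.float64(0.999)}
side 49.41526795578821 257.1823385283716 191.73246663805398 -0.0417742396562765
[[   0.9   -0.3    0.3  165.4]
 [  -0.4   -0.6    0.7 -798.6]
 [   0.    -0.7   -0.7 1022.7]
 [   0.     0.     0.     1. ]]
side handtool [490.7 199.3  12.9] 0.93 [213.4 197.6]
side handtool [535.4 376.1  -1. ] 0.67 [207.2 167.6]
side grip_tab [494.5 196.4 202.3] 0.96 [210.7 154.8]
side grip_tab [534.9 378.3  -2. ] 0.66 [206.9 167.5]
side hook_seat [495.1 202.  166.5] 0.81 [211.1 162.6]
side nose_tip [505.6 199.1 139.1] 0.87 [215.  168.6]
side block [496.5 202.    5.1] 0.96 [214.8 198.2]
side block [ 381.4 -158.5    0.9] 0.29 [224.9 290.8]
side stand [ 691.4 -123.7   -1.4] 0.74 [311.3 2
[... 586 characters left out ...]
279.6]
 [   0.     0.     0.     1. ]]
top handtool [497.6 199.1   8.6] 0.66 [193.6 221.6]
top grip_tab [497.3 200.5 201.3] 0.74 [183.1 212.7]
top hook_seat [496.9 204.9 172. ] 0.55 [183.2 214.4]
top nose_tip [510.6 203.1 146.5] 0.83 [185.5 210.7]
top block [493.4 199.7   1.9] 0.65 [193.6 223.2]
top block [576.3 -39.6   2.8] 0.54 [271.5 197.6]
top stand [ 692.4 -125.7    3.4] 0.9 [298.8 161.8]
top eye_bar [ 516.5 -103.3  245.7] 0.56 [301.5 204. ]
top tube [575.5 -36.7   0.4] 0.66 [270.5 197.9]
top wheel [369.   11.1   0.5] 0.65 [254.5 264.8]
top wrench [ 378.  -163.2    6.1] 0.64 [312.1 262.2]
top driver [ 421.6 -378.5   -2.3] 0.59 [380.3 248.2]
top oil [535.7 372.4   2.2] 0.98 [139.1 208.8]
```

```bash
python3 - <<'E'
from h import *
np.set_printoptions(precision=1,suppress=True)
def crop(c,x0,y0,x1,y1,s):
    f=viewer.grab_frame(c);return cv2.resize(f["image"][y0:y1,x0:x1],None,fx=s,fy=s,interpolation=cv2.INTER_CUBIC)
a=crop("side",180,140,340,260,5);cv2.imwrite("pics/s1.png",a)
b=crop("top",150,140,310,260,5);cv2.imwrite("pics/t1.png",b)
for c in("side","top"):
  f=viewer.grab_frame(c)
  for n in("grip_tab","hook_seat","nose_tip","eye_bar","stand","handtool"):
    print(c,n,[(np.array(r["xyz"]),round(r["confidence"],2)) for r in viewer.landmark_of(n,c)[:1]])
E
```

```text
side grip_tab [(array([496.7, 196.8, 201.1]), 0.57)]
side hook_seat [(array([494.8, 197.5, 167.4]), 0.62)]
side nose_tip [(array([504. , 199. , 141.1]), 0.78)]
side eye_bar [(array([ 517.7, -106.8,  248. ]), 0.58)]
side stand [(array([ 688.8, -121.7,   -6.2]), 0.94)]
side handtool [(array([490.9, 199.3,  10.4]), 0.83)]
top grip_tab [(array([496.1, 200.6, 201.4]), 0.6)]
top hook_seat [(array([495.6, 201.7, 169.8]), 0.73)]
top nose_tip []
top eye_bar [(array([ 516.3, -104.6,  246.1]), 0.79)]
top stand [(array([ 689. , -125.8,    4.4]), 0.61)]
top handtool [(array([496.6, 203.4,  11.1]), 0.69)]
```

View pics/s1.png

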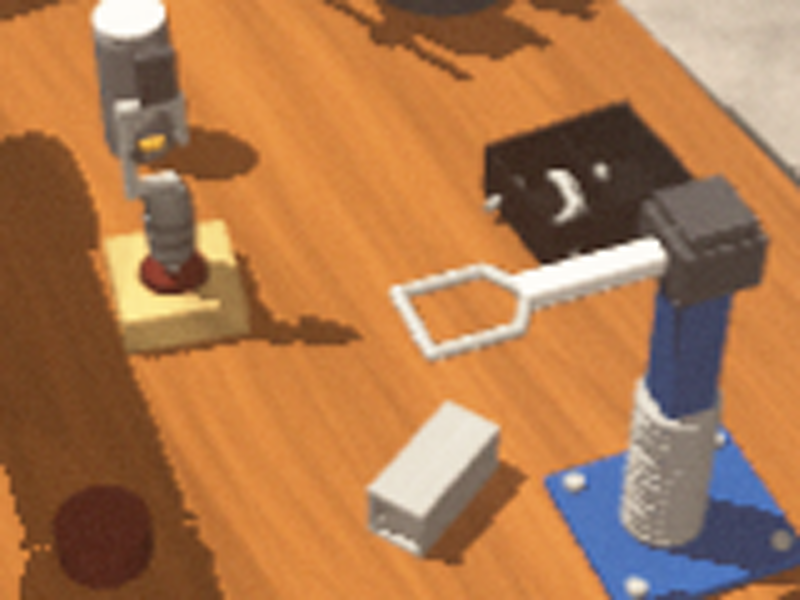

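View pics/t1.png

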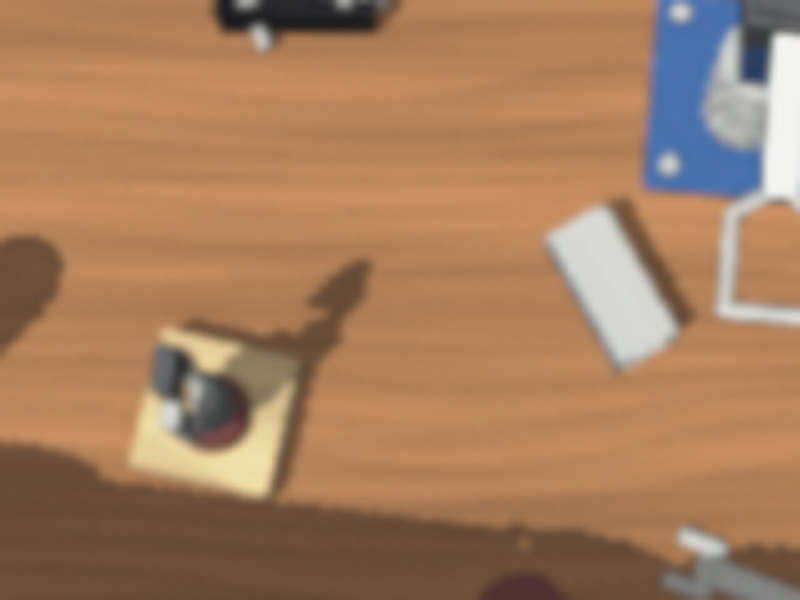

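```bash
cat > fit.py <<'E'
from h import *
from scipy.optimize import differential_evolution
S=4
def cyl(r,z0,z1): 
    a=np.linspace(0,2*np.pi,25);return np.array([[r*np.cos(t),r*np.sin(t),z] for t in a for z in(z0,z1)])
def box(x0,x1,y0,y1,z0,z1): return np.array([[x,y,z] for x in(x0,x1) for y in(y0,y1) for z in(z0,z1)],float)
parts=[cyl(22,0,25),cyl(17,25,98),box(-27,8,-5,5,98,106),box(-27,-19,-5,5,98,171),box(-27,17,-5,5,163,171),box(9,17,-5,5,133,171),box(-13,13,-6,6,171,210)]
def projv(f,P):
    T=np.linalg.inv(np.array(f["T"]));c=P@T[:3,:3].T+T[:3,3];s=c[:,:2]/c[:,2:]
    F=192/np.tan(np.radians(f["vertical_fov"])/2);s=s*(1+f["k1"]*(s**2).sum(1,keepdims=True))
    return s*F+[f["cx"],f["cy"]]
def render(f,R,t,win):
    x0,y0,x1,y1=win;m=np.zeros(((y1-y0)*S,(x1-x0)*S),np.uint8)
    for p in parts:
        uv=(projv(f,p@R.T+t)-[x0-.5,y0-.5])*S-.5
        cv2.fillConvexPoly(m,cv2.convexHull(np.round(uv*16).astype(np.int32)),1,shift=4)
    return cv2.resize(m.astype(np.float32),(x1-x0,y1-y0),interpolation=cv2.INTER_AREA)
def rot(y,a=0,b=0):
    return cv2.Rodrigues(np.array([a,b,0.]))[0]@cv2.Rodrigues(np.array([0,0,y]))[0]
def fit(fs,ms,x0,z=10,yr=(-.9,.6),tilt=.05):
    wins=[]
    for m in ms:
        yy,xx=np.where(m);wins.append((xx.min()-12,yy.min()-12,xx.max()+12,yy.max()+12))
    def cost(p):
        R=rot(p[2],p[3],p[4]);t=np.array([p[0],p[1],p[5]]);c=0
        for i,(f,m,w) in enumerate(zip(fs,ms,wins)):
            d=p[6+2*i:8+2*i]
            c+=np.abs(render(f,R,t,w)-m[w[1]:w[3],w[0]:w[2]]).sum()
        return c
    r=differential_evolution(cost,[(x0[0]-15,x0[0]+15),(x0[1]-15,x0[1]+15),yr,(-tilt,tilt),(-tilt,tilt),(z-4,z+4)],seed=1,maxiter=60,popsize=8,tol=1e-4)
    return r,[m.sum() for m in ms]
E
python3 - <<'E'
from fit import *
np.set_printoptions(precision=3,suppress=True)
fs=[];ms=[]
for c in("side","top"):
    f=viewer.grab_frame(c);fs.append(f)
    r=viewer.outline_of("handtool",c)[0];ms.append(np.array(r["region"]).astype(np.float32))
    im=f["image"]
    w=(225,180,290,230) if c=="side" else (275,160,340,210)
    cv2.imwrite(f"pics/eye_{c}.png",cv2.resize(im[w[1]:w[3],w[0]:w[2]],None,fx=8,fy=8,interpolation=cv2.INTER_CUBIC))
    e=im[w[1]:w[3],w[0]:w[2]]
cv2.imwrite("pics/eye.png",np.vstack([cv2.imread("pics/eye_side.png")[:290],cv2.imread("pics/eye_top.png")[:300]]))
cv2.imwrite("pics/eye.png",cv2.imread("pics/eye.png")[:600])
for i in ((0,1),(0,),(1,)):
    r,n=fit([fs[k] for k in i],[ms[k] for k in i],(496,200));print(i,r.x,r.fun,n)
E
```

```text
(0, 1) [495.669 202.245  -0.041   0.019   0.002   9.065] 159.8125 [np.float32(453.0), np.float32(292.0)]
(0,) [499.956 212.884   0.038   0.049  -0.012   6.05 ] 112.125 [np.float32(453.0)]
(1,) [495.353 200.882  -0.02    0.011  -0.012   7.587] 19.6875 [np.float32(292.0)]
```

View pics/eye.png

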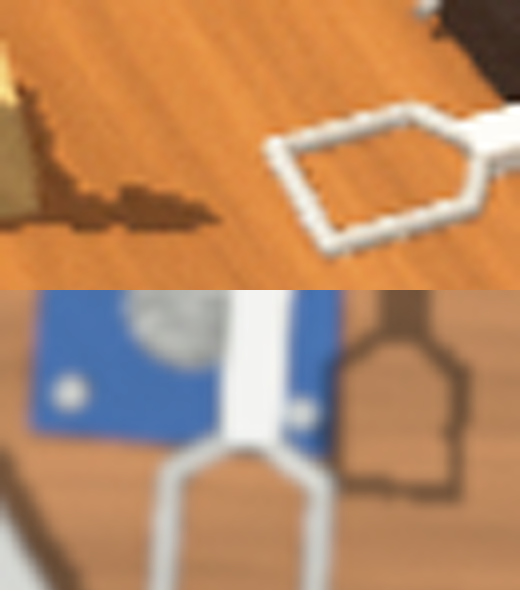

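```bash
python3 - <<'E'
from fit import *
import fit
np.set_printoptions(precision=3,suppress=True)
fs=[viewer.grab_frame(c) for c in("side","top")]
F=fs[0]
for uv in((259.0,198.1),(266.1,210.2)): print(atz(F,uv,245))
ms=[]
for f in fs:
    b=f["image"].astype(float);sat=(b.max(2)-b.min(2))/(b.max(2)+1)
    ms.append(((sat<.28)&(b.min(2)>100)).astype(np.float32))
def run(idx):
    wins=[]
    for f in fs:
        u=projv(f,box(492,560,-150,-65,240,250));wins.append((*np.floor(u.min(0)).astype(int),*np.ceil(u.max(0)).astype(int)))
    def cost(p):
        R=rot(p[2]);t=np.array([p[0],p[1],245]);c=0
        global parts
        h=p[3]
        fit.parts=[box(-4,4,-h,h,-3.5,3.5),box(-4,p[4],-h,-h+8,-3.5,3.5),box(-4,p[4],h-8,h,-3.5,3.5)]
        # ROI: within 30 mm of bar
        for i in idx:
            f,m,w=fs[i],ms[i],wins[i]
            roi=np.zeros(m.shape,np.uint8);cv2.fillConvexPoly(roi,cv2.convexHull(np.round(projv(f,box(-16,26,-36,36,-4,4)@R.T+t)).astype(np.int32)),1)
            roi=roi[w[1]:w[3],w[0]:w[2]]
            c+=(np.abs(render(f,R,t,w)-m[w[1]:w[3],w[0]:w[2]])*roi).sum()-roi.sum()*0.0
        return c
    r=differential_evolution(cost,[(500,535),(-120,-90),(-.4,.3),(20,29),(25,50)],seed=1,maxiter=60,popsize=8)
    print(idx,r.x,r.fun,[m[w[1]:w[3],w[0]:w[2]].sum() for m,w in zip(ms,wins)])
run((0,1));run((0,));run((1,))
o=ctrl.get_obs();from scipy.spatial.transform import Rotation as Ro
print(o["ee_pos"],Ro.from_quat(o["tool_rot"]).as_matrix())
E
```

```text
[524.842 -85.189 245.   ]
[ 521.403 -133.559  245.   ]
(0, 1) [ 521.497 -109.422   -0.09    27.746   36.205] 76.0625 [np.float32(144.0), np.float32(208.0)]
(0,) [ 523.833 -109.51    -0.067   26.056   42.93 ] 45.3125 [np.float32(144.0), np.float32(208.0)]
(1,) [ 521.078 -109.25    -0.101   28.004   45.308] 21.75 [np.float32(144.0), np.float32(208.0)]
[181.001 598.24  231.32 ] [[-0.957  0.29   0.   ]
 [ 0.29   0.957  0.   ]
 [-0.     0.    -1.   ]]
```

arm_command:
  commands:
    - [1,0,0,-0.5,-0.95]
    - [1,0,0,-0.5,-0.95]
    - [1,-0.8,-0.95,0,0]
    - [1,-0.8,-0.95,0,0]
    - [1,-0.8,-0.95,0,0]
    - [1,-0.8,-0.95,0,0]
    - [1,-0.8,-0.95,0,0]
    - [1,-0.8,-0.95,0,0]
    - [1,-0.8,-0.95,0,0]
    - [1,-0.8,-0.95,0,0]
    - [1,-0.8,-0.95,0,0]
    - [1,-0.8,-0.95,0,0]
    - [1,0,0,0,0]
    - [1,0,0,0,0]

```text
clock: 4.15
ee_pos: [489.7, 209.8, 271.3]
tool_rot: [0.014, 1.0, 0.0, -0.0]
force: [0.2, -0.2, 0.3]
finger_gap: 0.995
gripper_force: 0.0
```

```bash
cat > st.py <<'E'
from h import *
import sys
from scipy.spatial.transform import Rotation as Ro
np.set_printoptions(precision=3,suppress=True)
o=ctrl.get_obs();R=Ro.from_quat(o["tool_rot"]).as_matrix()
print(o["clock"],"q",o["q"],"pos",o["ee_pos"],"F",o["force"],"M",o["torque"],"gap",o["finger_gap"],"gf",o["gripper_force"])
print("yaw of y axis deg",np.degrees(np.arctan2(R[1,1],R[0,1]))-90,"z",R[:,2])
if len(sys.argv)>1: print("units",R.T@(np.array([float(a) for a in sys.argv[1:4]])-o["ee_pos"])/40)
E
python3 st.py 495.5 201.5 184
```

```text
4.15 q [-0.729  0.103  0.259  1.658 -0.027  1.385  1.076] pos [489.713 209.791 271.28 ] F [ 0.193 -0.223  0.344] M [ 0.008  0.043 -0.05 ] gap 0.9946803195042108 gf 0.0
yaw of y axis deg -1.624111986517491 z [-0.  0. -1.]
units [-0.151 -0.204  2.182]
```

arm_command:
  commands:
    - [1,-0.15,-0.2,0,0]
    - [1,0,0,0,0]
    - [1,0,0,0.5,0]
    - [1,0,0,0.6,0]
    - [1,0,0,0.6,0]
    - [1,0,0,0.48,0]
    - [1,0,0,0,0]
    - [0.4,0,0,0,0]
    - [0.2,0,0,0,0]
    - [0,0,0,0,0]
    - [0,0,0,0,0]
    - [0,0,0,0,0]
    - [0,0,0,0,0]

```text
clock: 5.78
ee_pos: [496.1, 201.1, 184.5]
tool_rot: [0.014, 1.0, 0.0, 0.0]
force: [-0.1, -0.1, 4.2]
finger_gap: 0.132
gripper_force: 59.4
```

```bash
python3 st.py
```

```text
5.775 q [-0.71   0.163  0.266  1.777 -0.046  1.207  1.111] pos [496.069 201.128 184.481] F [-0.113 -0.099  4.25 ] M [-0.141 -0.031 -0.003] gap 0.13241042887495721 gf 59.44749355316162
yaw of y axis deg -1.6414998916729644 z [ 0.001  0.    -1.   ]
```

arm_command:
  commands:
    - [0,0,0,-0.2,0]
    - [0,0,0,-0.4,0]
    - [0,0,0,-0.5,0]
    - [0,0,0,-0.5,0]
    - [0,0,0,-0.5,0]
    - [0,0,0,-0.5,0]
    - [0,0,0,-0.3,0]
    - [0,0,0,0,0]
    - [0,0,0,0,0]
    - [0,0,0,0,0]
    - [0,0,0,0,0]

```text
clock: 7.15
ee_pos: [495.6, 201.0, 299.6]
tool_rot: [0.014, 1.0, -0.0, -0.0]
force: [0.4, -0.4, -6.1]
finger_gap: 0.132
gripper_force: 58.6
```

```bash
python3 st.py; python3 - <<'E'
from fit import *
np.set_printoptions(precision=3,suppress=True)
for _ in range(3): 
    viewer.grab_frame("top");print(ctrl.get_obs()["force"])
fs=[];ms=[]
for c in("side","top"):
    f=viewer.grab_frame(c);fs.append(f)
    for n in("handtool","grip_tab","hook_seat","nose_tip"): print(c,n,[(np.array(r["xyz"]),round(r["confidence"],2)) for r in viewer.landmark_of(n,c)[:1]])
    q=viewer.outline_of("handtool",c);ms.append(np.array(q[0]["region"]).astype(np.float32)) if q else print("none")
p=ctrl.get_obs()["ee_pos"]
import fit
fit.parts=fit.parts[:6]
for i in ((0,),(1,)):
    try:
        r,n=fit.fit([fs[k] for k in i],[ms[k] for k in i],p[:2],z=p[2]-175);print(i,r.x,r.fun,n)
    except Exception as e: print(e)
v=np.hstack([cv2.resize(fs[0]["image"][90:210,150:270],(399,399),interpolation=2),cv2.resize(fs[1]["image"][150:270,130:250],(399,399),interpolation=2)])
cv2.imwrite("pics/held.png",v)
E
```

```text
7.15 q [-0.72   0.098  0.271  1.605 -0.026  1.444  1.095] pos [495.619 201.028 299.614] F [ 0.366 -0.45  -6.055] M [-0.01  -0.027  0.015] gap 0.13184335684508428 gf 58.58845889568329
yaw of y axis deg -1.6321297041126144 z [-0.001 -0.    -1.   ]
[-0.443  0.117 -4.304]
[-0.079 -0.141 -6.114]
[ 0.453 -0.802 -5.292]
side handtool [(array([491.1, 200.5, 126.3]), 0.98)]
side grip_tab [(array([496. , 200.4, 317.1]), 0.96)]
side hook_seat [(array([493.1, 202.9, 283.8]), 0.66)]
side nose_tip [(array([505.3, 201.3, 252.2]), 0.61)]
top handtool [(array([495.9, 199.4, 125.3]), 0.37)]
top grip_tab []
top hook_seat [(array([499.9, 204.3, 289.3]), 0.64)]
top nose_tip [(array([512.4, 201.9, 262.8]), 0.4)]
(0,) [498.347 201.234   0.194   0.047  -0.037 128.009] 142.3125 [np.float32(603.0)]
(1,) [488.937 186.156   0.409   0.05   -0.05  121.308] 203.625 [np.float32(59.0)]
```

View pics/held.png

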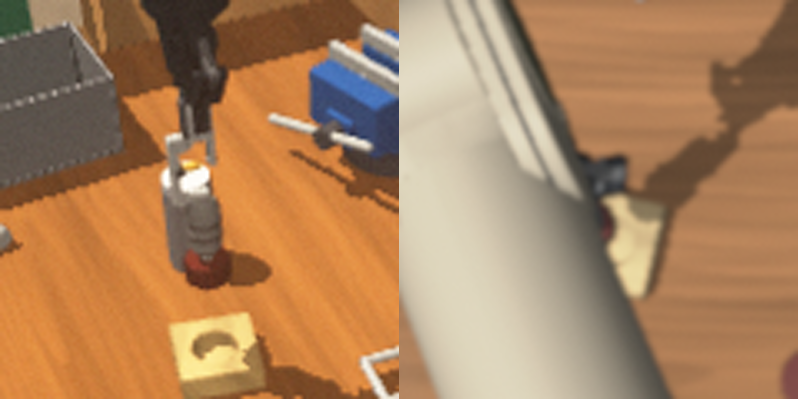

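arm_command:
  commands:
    - [0,0,-0.3,0,0]
    - [0,0.05,-0.6,0,0]
    - [0,0.05,-0.65,0,0]
    - [0,0.05,-0.65,0,0]
    - [0,0.05,-0.65,0,0]
    - [0,0.05,-0.65,0,0]
    - [0,0.05,-0.65,0,0]
    - [0,0.05,-0.65,0,0]
    - [0,0.05,-0.65,0,0]
    - [0,0.05,-0.65,0,0]
    - [0,0.05,-0.6,0,0]
    - [0,0.05,-0.5,0,0]
    - [0,0.05,-0.3,0,0]
    - [0,0,-0.15,0,0.2]
    - [0,0,0,0,0.2]
    - [0,0,0,0,0]
    - [0,0,0,0,0]
    - [0,0,0,0,0]

```text
clock: 10.15
ee_pos: [463.1, -103.8, 300.0]
tool_rot: [0.042, 0.999, -0.0, -0.0]
force: [0.1, -0.7, -5.7]
finger_gap: 0.127
gripper_force: 58.7
```

```bash
python3 st.py 461.7 -104.3 300; python3 - <<'E'
from fit import *
np.set_printoptions(precision=3,suppress=True)
fs=[];ms=[]
for c in("side","top"):
    f=viewer.grab_frame(c);fs.append(f)
    for n in("handtool","grip_tab","hook_seat","nose_tip","eye_bar"): print(c,n,[(np.array(r["xyz"]),round(r["confidence"],2)) for r in viewer.landmark_of(n,c)[:1]])
p=ctrl.get_obs()["ee_pos"]; F=fs[0]
im=F["image"];x0,y0=190,150
v=cv2.resize(im[y0:y0+90,x0:x0+120],None,fx=6,fy=6,interpolation=cv2.INTER_CUBIC)
y=-.085;X=np.array([np.cos(y),np.sin(y),0]);Y=np.array([-np.sin(y),np.cos(y),0])
b=p-[0,0,174.5]
def dot(P,col):
    u=(proj(F,P)-[x0,y0]+.5)*6-.5;cv2.circle(v,tuple(np.round(u).astype(int)),2,col,-1)
for d in(-24,24): dot(np.array([521.5,-109.4,245])+Y*d,(0,0,255))
for x,z in((13,133),(-23,163),(-23,106),(17,171),(8,106)): dot(b+X*x+[0,0,z],(0,255,0))
dot(b,(255,0,0))
cv2.imwrite("pics/pre.png",v)
E
```

```text
10.15 q [-0.442 -0.068  0.545  1.755  0.035  1.444  1.585] pos [ 463.137 -103.798  300.02 ] F [ 0.128 -0.725 -5.721] M [ 0.014 -0.079 -0.004] gap 0.1271658653947476 gf 58.66854786872864
yaw of y axis deg -4.794078062827552 z [-0. -0. -1.]
units [ 0.035 -0.016  0.001]
side handtool [(array([ 460.1, -105.7,  126.4]), 0.58)]
side grip_tab [(array([ 464.4, -106.8,  317.6]), 0.56)]
side hook_seat [(array([ 460.8, -106.6,  282.8]), 0.59)]
side nose_tip [(array([ 472.3, -104.3,  256.7]), 0.62)]
side eye_bar []
top handtool [(array([ 463.9, -102.4,  125.3]), 0.4)]
top grip_tab [(array([ 465.4, -104.6,  315.2]), 0.45)]
top hook_seat [(array([ 465.9, -101.6,  286.7]), 0.52)]
top nose_tip [(array([ 461.9, -103.8,  122.2]), 0.28)]
top eye_bar [(array([ 517.4, -106.1,  244.6]), 0.82)]
```

View pics/pre.png

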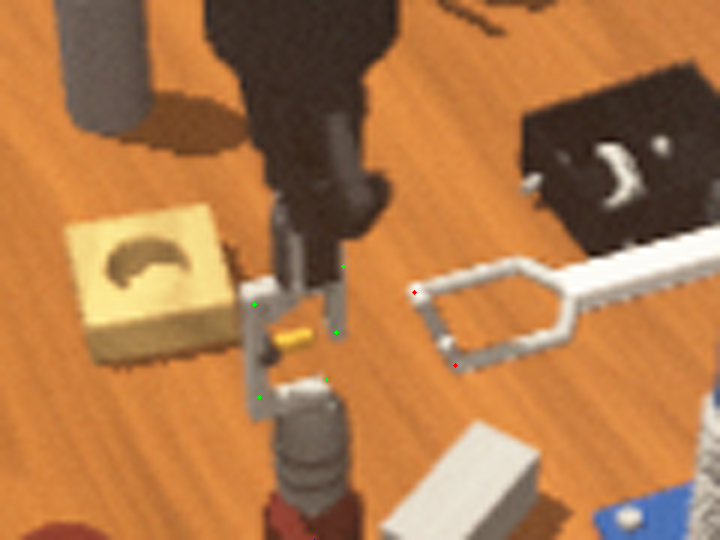

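arm_command:
  commands:
    - [0,-0.2,-0.02,0,0]
    - [0,-0.3,0,0,0]
    - [0,-0.3,0,0,0]
    - [0,-0.25,0,0,0]
    - [0,-0.2,0,0,0]
    - [0,-0.15,0,0,0]
    - [0,-0.05,0,0,0]
    - [0,0,0,0,0]
    - [0,0,0,0,0]
    - [0,0,0,0,0]

```text
clock: 12.0
ee_pos: [520.7, -109.8, 300.2]
tool_rot: [0.042, 0.999, 0.0, 0.0]
force: [0.4, -0.6, -5.3]
finger_gap: 0.133
gripper_force: 58.7
```

```bash
python3 st.py 521 -109.4 300; python3 - <<'E'
from fit import *
np.set_printoptions(precision=3,suppress=True)
p=ctrl.get_obs()["ee_pos"]
y=-.085;X=np.array([np.cos(y),np.sin(y),0]);Y=np.array([-np.sin(y),np.cos(y),0]);b=p-[0,0,174.5]
vs=[]
for c,(x0,y0,w,h) in(("side",(235,170,55,50)),("top",(270,170,55,50))):
    F=viewer.grab_frame(c);v=cv2.resize(F["image"][y0:y0+h,x0:x0+w],None,fx=7,fy=7,interpolation=cv2.INTER_CUBIC)
    def dot(P,col):
        u=(proj(F,P)-[x0,y0]+.5)*7-.5;cv2.circle(v,tuple(np.round(u).astype(int)),2,col,-1)
    for d in(-24,24): dot(np.array([521.5,-109.4,245])+Y*d,(0,0,255))
    for x,z in((13,133),(-23,163),(-23,106),(17,171),(8,106)): dot(b+X*x+[0,0,z],(0,255,0))
    vs.append(v)
cv2.imwrite("pics/in.png",np.hstack(vs))
E
```

```text
12.0 q [-0.418  0.09   0.584  1.625 -0.05   1.442  1.658] pos [ 520.662 -109.781  300.189] F [ 0.407 -0.645 -5.29 ] M [ 0.015 -0.002 -0.024] gap 0.13293844918651895 gf 58.67446839809418
yaw of y axis deg -4.834851527180064 z [ 0.  0. -1.]
units [-0.008  0.01   0.005]
```

View pics/in.png

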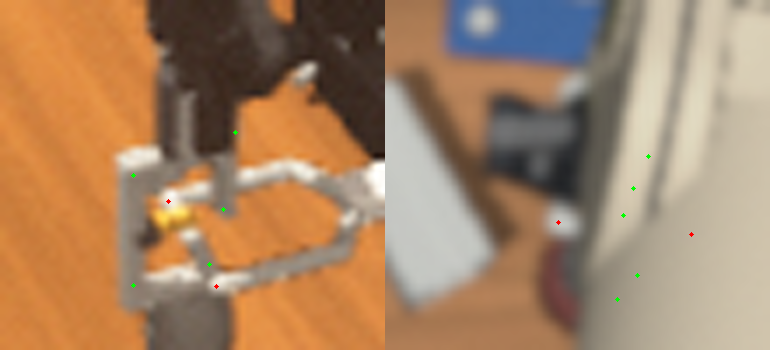

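arm_command:
  commands:
    - [0,0,0,0.1,0]
    - [0,0,0,0.1,0]
    - [0,0,0,0.1,0]
    - [0,0,0,0.05,0]
    - [0,0,0,0.05,0]
    - [0,0,0,0,0]
    - [0,0,0,0,0]

```text
clock: 12.98
ee_pos: [520.8, -109.8, 284.2]
tool_rot: [0.042, 0.999, 0.0, 0.0]
force: [-1.1, 0.6, -2.7]
finger_gap: 0.129
gripper_force: 59.0
```

arm_command:
  commands:
    - [0,0,0,0.05,0]
    - [0,0,0,0.05,0]
    - [0,0,0,0,0]
    - [0,0,0,0,0]

```text
clock: 13.48
ee_pos: [520.8, -109.8, 280.1]
tool_rot: [0.042, 0.999, 0.0, 0.0]
force: [-1.4, -0.5, -1.4]
finger_gap: 0.128
gripper_force: 59.1
```

arm_command:
  commands:
    - [0,0,0,0.05,0]
    - [0,0,0,0.05,0]
    - [0,0,0,0,0]
    - [0,0,0,0,0]

```text
clock: 13.98
ee_pos: [520.8, -109.8, 276.1]
tool_rot: [0.042, 0.999, 0.0, -0.0]
force: [-1.4, 0.9, -0.0]
finger_gap: 0.127
gripper_force: 59.2
```

arm_command:
  commands:
    - [0,0,0,0.05,0]
    - [0,0,0,0.05,0]
    - [0,0,0,0,0]
    - [0,0,0,0,0]

```text
clock: 14.48
ee_pos: [520.8, -109.8, 272.1]
tool_rot: [0.042, 0.999, 0.0, -0.0]
force: [-1.5, 1.0, 1.0]
finger_gap: 0.131
gripper_force: 59.3
```

arm_command:
  commands:
    - [0,0,0,0.05,0]
    - [0,0,0,0.05,0]
    - [0,0,0,0,0]
    - [0,0,0,0,0]

```text
clock: 14.98
ee_pos: [520.8, -109.8, 268.1]
tool_rot: [0.042, 0.999, 0.0, 0.0]
force: [-0.7, 1.0, 0.3]
finger_gap: 0.132
gripper_force: 59.4
```

arm_command:
  commands:
    - [0,0,0,0.05,0]
    - [0,0,0,0.05,0]
    - [0,0,0,0,0]
    - [0,0,0,0,0]

```text
clock: 15.48
ee_pos: [520.9, -109.8, 264.2]
tool_rot: [0.042, 0.999, 0.0, 0.0]
force: [-0.9, -0.2, 2.0]
finger_gap: 0.133
gripper_force: 59.5
```

arm_command:
  commands:
    - [0,0,0,0.05,0]
    - [0,0,0,0.05,0]
    - [0,0,0,0,0]
    - [0,0,0,0,0]

```text
clock: 15.98
ee_pos: [520.7, -109.8, 260.0]
tool_rot: [0.042, 0.999, 0.0, -0.0]
force: [-0.4, -0.7, 2.0]
finger_gap: 0.128
gripper_force: 59.7
```

```bash
python3 st.py; python3 - <<'E'
from fit import *
np.set_printoptions(precision=3,suppress=True)
p=ctrl.get_obs()["ee_pos"]
y=-.085;X=np.array([np.cos(y),np.sin(y),0]);Y=np.array([-np.sin(y),np.cos(y),0]);b=p-[0,0,174.5]
x0,y0,w,h=225,165,75,60
F=viewer.grab_frame("side");v=cv2.resize(F["image"][y0:y0+h,x0:x0+w],None,fx=9,fy=9,interpolation=cv2.INTER_CUBIC)
def dot(P,col):
    u=(proj(F,P)-[x0,y0]+.5)*9-.5;cv2.circle(v,tuple(np.round(u).astype(int)),2,col,-1)
for s in(0,10,20,30): dot(np.array([521.5,-109.4,245-s])-Y*24,(0,0,255))
for x,z in((13,133),(0,159),(0,152)): dot(b+X*x+[0,0,z],(0,255,0))
print([(np.array(r["xyz"]),r["confidence"]) for r in viewer.landmark_of("eye_bar","side")])
cv2.imwrite("pics/press.png",v)
E
```

```text
15.975 q [-0.413  0.109  0.583  1.691 -0.061  1.361  1.667] pos [ 520.733 -109.772  260.047] F [-0.363 -0.676  1.995] M [ 0.013  0.166 -0.049] gap 0.12842962790129975 gf 59.707428216934204
yaw of y axis deg -4.834303771764311 z [-0.  0. -1.]
[(array([ 517. , -109.2,  224.9]), 0.8)]
```

View pics/press.png

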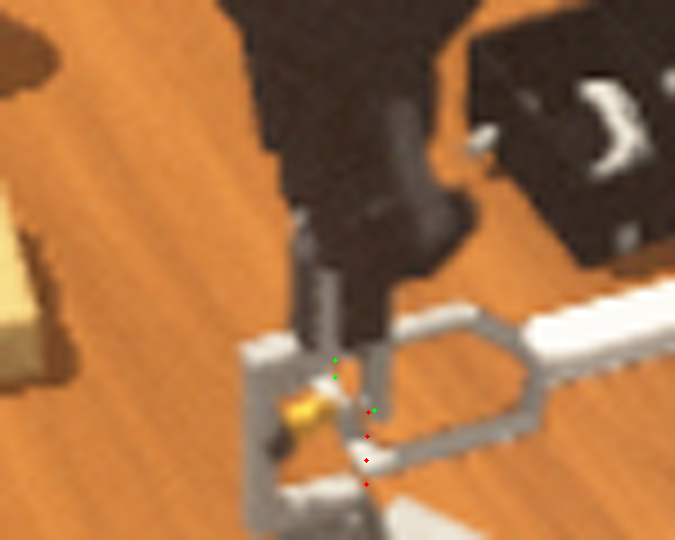

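arm_command:
  commands:
    - [0,0,0,0.05,0]
    - [0,0,0,0.05,0]
    - [0,0,0,0,0]
    - [0,0,0,0,0]

```text
clock: 16.58
ee_pos: [520.1, -109.7, 255.6]
tool_rot: [0.042, 0.999, 0.0, -0.001]
force: [-4.5, 0.5, 1.9]
finger_gap: 0.133
gripper_force: 59.8
```

arm_command:
  commands:
    - [0,0,0,0.05,0]
    - [0,0,0,0.05,0]
    - [0,0,0,0,0]
    - [0,0,0,0,0]

```text
clock: 17.08
ee_pos: [520.9, -109.7, 252.1]
tool_rot: [0.042, 0.999, 0.0, 0.0]
force: [-2.3, 1.2, -1.6]
finger_gap: 0.135
gripper_force: 59.1
```

```bash
python3 - <<'E'
from h import *
for i in range(4):
    viewer.grab_frame("side");print(ctrl.get_obs()["force"],[(np.array(r["xyz"]),r["confidence"]) for r in viewer.landmark_of("eye_bar","side")])
E
```

```text
[-2.02274118  0.60265991 -2.01092409] [(array([ 516.8, -104.2,  239.4]), 0.86), (array([ 424.6, -382.9,    3.2]), 0.31)]
[-2.20974495  0.65476583 -2.57938089] [(array([ 516. , -109.4,  241.7]), 0.76)]
[-2.50877302  0.50885184 -1.0541338 ] [(array([370.5,  11.3,   1.4]), 0.66), (array([ 518. , -107.5,  240.2]), 0.65)]
[-1.73448159  0.95832626 -1.7603856 ] [(array([ 518.4, -109.2,  239.7]), 0.84)]
```

arm_command:
  commands:
    - [0,0.03,0,0.02,0]
    - [0,0.02,0,0.03,0]
    - [0,0,0,0.02,0]
    - [0,0,0,0,0]
    - [0,0,0,0,0]
    - [0,0,0,0,0]

```text
clock: 18.23
ee_pos: [518.9, -109.6, 249.3]
tool_rot: [0.042, 0.999, 0.0, 0.0]
force: [3.3, -0.5, -1.5]
finger_gap: 0.13
gripper_force: 59.4
```

```bash
python3 - <<'E'
from h import *
np.set_printoptions(precision=2,suppress=True)
fo=[];to=[];e=[]
for i in range(8):
    F=viewer.grab_frame("side");o=ctrl.get_obs();fo.append(o["force"]);to.append(o["torque"])
    e+=[r["xyz"] for r in viewer.landmark_of("eye_bar","side") if r["xyz"][2]>150]
print(o["clock"],o["ee_pos"],np.mean(fo,0),np.std(fo,0),np.mean(to,0),np.mean(e,0))
x0,y0,w,h=225,165,75,60
cv2.imwrite("pics/seat.png",cv2.resize(F["image"][y0:y0+h,x0:x0+w],None,fx=9,fy=9,interpolation=cv2.INTER_CUBIC))
E
```

```text
18.975 [ 518.8  -109.58  249.27] [ 3.13 -0.49 -0.95] [0.51 0.64 0.32] [-0.07 -0.7  -0.02] [ 518.18 -107.76  239.01]
```

View pics/seat.png

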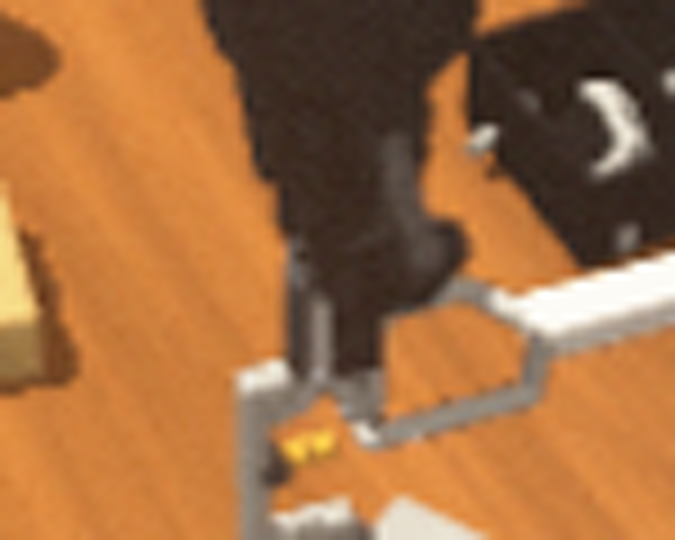

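arm_command:
  commands:
    - [0,-0.015,0,0.02,0]
    - [0,-0.015,0,0.02,0]
    - [0,0,0,0.01,0]
    - [0,0,0,0,0]
    - [0,0,0,0,0]

```text
clock: 19.65
ee_pos: [519.8, -109.7, 247.2]
tool_rot: [0.042, 0.999, 0.0, -0.0]
force: [-2.5, 0.9, 0.4]
finger_gap: 0.131
gripper_force: 59.4
```

```bash
cat > av.py <<'E'
from h import *
np.set_printoptions(precision=2,suppress=True)
fo=[];to=[]
for i in range(12):
    F=viewer.grab_frame("side");o=ctrl.get_obs();fo.append(o["force"]);to.append(o["torque"])
print(o["clock"],o["ee_pos"],np.mean(fo,0),np.std(fo,0),np.mean(to,0),o["finger_gap"],o["gripper_force"])
E
python3 av.py
```

```text
20.25 [ 520.   -109.74  247.27] [-3.18 -0.09 -0.25] [0.57 0.27 0.47] [0.04 0.77 0.  ] 0.13164117025922456 59.4278222322464
```

arm_command:
  commands:
    - [0,0.015,0,-0.05,0]
    - [0,0,0,-0.05,0]
    - [0,0,0,-0.05,0]
    - [0,0,0,-0.05,0]
    - [0,0.025,0,0,0]
    - [0,0.025,0,0,0]
    - [0,0.01,0,0,0]
    - [0,0,0,0,0]
    - [0,0,0,0,0]

```text
clock: 21.38
ee_pos: [517.7, -109.4, 255.6]
tool_rot: [0.042, 0.999, 0.0, 0.001]
force: [5.4, 0.5, -3.6]
finger_gap: 0.134
gripper_force: 59.2
```

arm_command:
  commands:
    - [0,0.015,0,0,0]
    - [0,0.01,0,0,0]
    - [0,0,0,0,0]
    - [0,0,0,0,0]

```text
clock: 21.88
ee_pos: [517.5, -109.4, 256.0]
tool_rot: [0.042, 0.999, -0.0, 0.002]
force: [7.3, -0.6, -2.7]
finger_gap: 0.13
gripper_force: 59.2
```

arm_command:
  commands:
    - [0,0.015,0,0,0]
    - [0,0.01,0,0,0]
    - [0,0,0,0,0]
    - [0,0,0,0,0]

```text
clock: 22.38
ee_pos: [517.3, -109.3, 256.4]
tool_rot: [0.042, 0.999, -0.0, 0.003]
force: [12.5, -1.6, -2.6]
finger_gap: 0.131
gripper_force: 59.1
```

arm_command:
  commands:
    - [0,-0.03,0,0,0]
    - [0,-0.03,0,0,0]
    - [0,-0.03,0,0,0]
    - [0,0,0,0,0]
    - [0,0,0,0,0]

```text
clock: 23.0
ee_pos: [518.1, -109.5, 255.0]
tool_rot: [0.042, 0.999, 0.0, -0.001]
force: [-1.5, 1.4, -3.1]
finger_gap: 0.132
gripper_force: 59.2
```

arm_command:
  commands:
    - [0,-0.025,0,0,0]
    - [0,0,0,0,0]
    - [0,0,0,0,0]

```text
clock: 23.38
ee_pos: [519.5, -109.7, 255.2]
tool_rot: [0.042, 0.999, 0.0, -0.0]
force: [-1.2, -0.4, -2.6]
finger_gap: 0.131
gripper_force: 59.1
```

arm_command:
  commands:
    - [0,-0.025,0,0,0]
    - [0,0,0,0,0]
    - [0,0,0,0,0]

```text
clock: 23.75
ee_pos: [520.7, -109.8, 255.3]
tool_rot: [0.042, 0.999, 0.0, 0.0]
force: [-1.1, -0.3, -2.7]
finger_gap: 0.134
gripper_force: 59.1
```

arm_command:
  commands:
    - [0,-0.025,0,0,0]
    - [0,0,0,0,0]
    - [0,0,0,0,0]

```text
clock: 24.12
ee_pos: [521.7, -109.8, 255.3]
tool_rot: [0.042, 0.999, 0.0, 0.0]
force: [-0.8, 0.4, -3.7]
finger_gap: 0.132
gripper_force: 59.1
```

arm_command:
  commands:
    - [0,-0.03,0,0,0]
    - [0,0.008,0,0,0]
    - [0,0,0,0.05,0]
    - [0,0,0,0.05,0]
    - [0,0,0,0.05,0]
    - [0,0,0,0.05,0]
    - [0,0,0,0.01,0]
    - [0,0,0,0,0]
    - [0,0,0,0,0]
    - [0,0,0,0,0]

```text
clock: 25.38
ee_pos: [522.7, -109.9, 247.0]
tool_rot: [0.042, 0.999, 0.0, 0.0]
force: [3.0, -1.1, -0.4]
finger_gap: 0.134
gripper_force: 59.6
```

```bash
python3 av.py; python3 - <<'E'
from h import *
np.set_printoptions(precision=2,suppress=True)
p=ctrl.get_obs()["ee_pos"]
y=-.085;X=np.array([np.cos(y),np.sin(y),0]);Y=np.array([-np.sin(y),np.cos(y),0]);b=p-[0,0,174.5]
x0,y0,w,h=220,165,75,66
F=viewer.grab_frame("side");v=cv2.resize(F["image"][y0:y0+h,x0:x0+w],None,fx=9,fy=9,interpolation=cv2.INTER_CUBIC)
def dot(P,col):
    u=(proj(F,P)-[x0,y0]+.5)*9-.5;cv2.circle(v,tuple(np.round(u).astype(int)),2,col,-1)
for d in(-24,): dot(np.array([522.5,-109.4,p[2]-174.5+159])+Y*d,(0,0,255))
for x,z in((13,133),(-23,163),(-23,106),(8,106),(-15,135),(3,135)): dot(b+X*x+[0,0,z],(0,255,0))
cv2.imwrite("pics/seat2.png",v)
E
```

```text
25.975 [ 522.51 -109.9   246.91] [ 3.4   0.15 -0.32] [0.39 0.5  0.57] [-0.08 -0.78 -0.01] 0.12972646643196561 59.61376368999481
```

View pics/seat2.png

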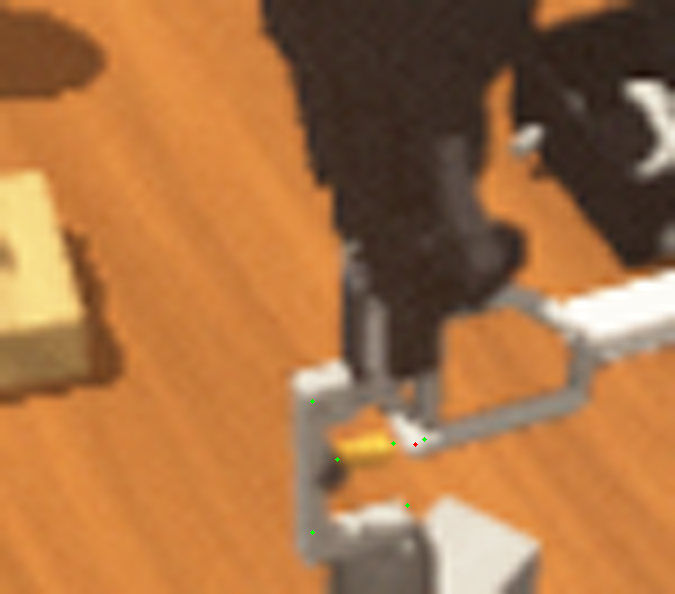

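arm_command:
  commands:
    - [0,-0.009,0,0.005,0]
    - [0,0,0,0,0]
    - [0,0,0,0,0]
    - [0,0,0,0,0]

```text
clock: 26.52
ee_pos: [522.7, -109.9, 246.6]
tool_rot: [0.042, 0.999, 0.0, -0.0]
force: [0.3, -0.4, -0.8]
finger_gap: 0.131
gripper_force: 59.6
```

```bash
python3 av.py
```

```text
27.125 [ 522.69 -109.94  246.59] [-0.22  0.2  -0.06] [0.54 0.37 0.48] [ 0.04 -0.03 -0.01] 0.12894549446728049 59.62840497493744
```

arm_command:
  commands:
    - [0.15,0,0,0,0]
    - [0.17,0,0,0,0]
    - [0.2,0,0,0,0]
    - [0.25,0,0,0,0]
    - [0.3,0,0,0,0]
    - [0.4,0,0,0,0]
    - [0.5,0,0,0,0]
    - [0.5,0,0,0,0]
    - [0.5,0,0,0,0]

```text
clock: 28.25
ee_pos: [522.9, -109.9, 246.7]
tool_rot: [0.042, 0.999, 0.0, 0.0]
force: [0.5, 0.1, 0.1]
finger_gap: 0.5
gripper_force: 0.0
```

```bash
python3 av.py; python3 - <<'E'
from h import *
for n in("eye_bar","hook_seat","handtool"): print(n,viewer.landmark_of(n,"side")[:1])
E
```

```text
28.85 [ 522.85 -109.92  246.68] [0.2  0.03 0.04] [0.55 0.34 0.52] [-0.02  0.    0.01] 0.5008258014964957 0.0
eye_bar [{'xyz': [518.3, -106.8, 235.7], 'confidence': 0.94}]
hook_seat [{'xyz': [520.0, -110.6, 228.9], 'confidence': 0.92}]
handtool [{'xyz': [520.5, -108.7, 74.3], 'confidence': 0.82}]
```

Released and hanging. Retract straight up.

arm_command:
  commands:
    - [0.5,0,0,-0.2,0]
    - [0.5,0,0,-0.5,0]
    - [0.5,0,0,-0.7,0]
    - [0.5,0,0,-0.7,0]
    - [0.5,0,0,-0.5,0]
    - [0.5,0,0,-0.2,0]
    - [0.5,0,0,0,0]
    - [0.5,0,0,0,0]

```text
clock: 30.0
ee_pos: [522.6, -109.9, 357.8]
tool_rot: [0.042, 0.999, 0.0, -0.001]
force: [-0.2, -0.6, 0.4]
finger_gap: 0.498
gripper_force: 0.0
```

```bash
python3 - <<'E'
from h import *
F=viewer.grab_frame("side")
for n in("eye_bar","hook_seat","handtool","grip_tab"): print(n,viewer.landmark_of(n,"side")[:1])
cv2.imwrite("pics/end.png",cv2.resize(F["image"][130:250,180:340],(800,600),interpolation=2))
E
```

```text
eye_bar [{'xyz': [518.0, -105.1, 234.5], 'confidence': 0.73}]
hook_seat [{'xyz': [521.6, -110.3, 229.6], 'confidence': 0.81}]
handtool [{'xyz': [520.6, -110.5, 70.8], 'confidence': 0.78}]
grip_tab [{'xyz': [522.8, -111.2, 262.3], 'confidence': 0.6}]
```

View pics/end.png

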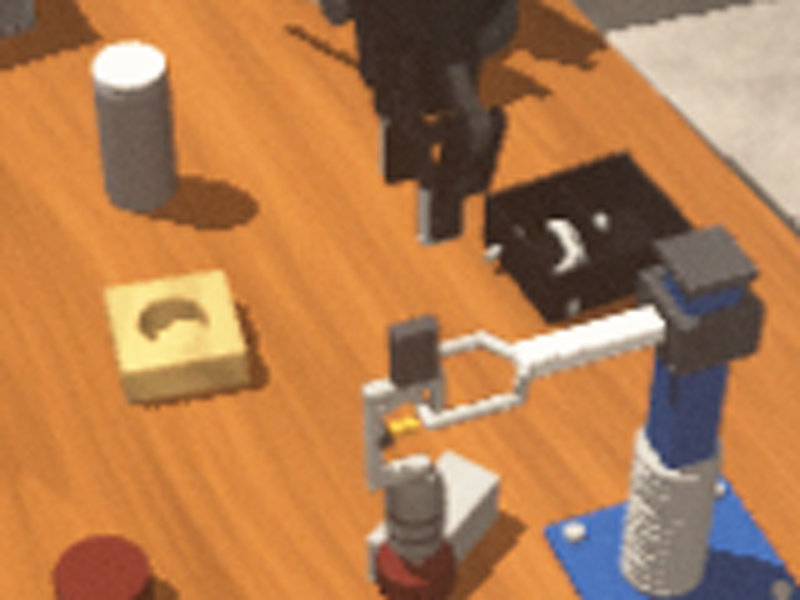

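The tool hangs upright from the eye with the gate shut at (405,425); the gripper is clear above it.

```bash
python3 -c "
from plant import ctrl
print(ctrl.close_job())"
```

```text
the job is handed in; nothing more can be done
None
```

The tool hangs upright and still from the eye with its gate shut and the gripper clear, and I handed the job in at about 30 s; the hand-in gave no verdict.

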